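# Index the banding wheel to division four and lock it

## Robot

A 6-joint arm with a two-finger parallel gripper is mounted at the origin on the work surface. World frame = base frame: x ahead of the robot, y to its left, z up, the work surface at z = 0. Lengths are in mm, angles in degrees, forces in N, time in s.
With the tool pointing down it reaches from about 300 to 850 mm from the base axis. Payload 4.2 kg.
Tool frame: the origin (TCP) lies on the mounting face of the last link; the fingertips stand 191 mm ahead of it and the grasp point (between the pads) lies 172 mm ahead of it; z points along the fingers, y is the direction in which the jaws open and shut (so a half turn about z gives the same grasp; the last joint's range is limited). The gripper opens to 91 mm and grips with 3 to 60 N. Pads are 32 mm wide; open, the fingers measure 118 mm over their backs; the gripper's body (76 mm by 178 mm) begins 60 mm behind the grasp point.
Start: joints at [67.093, 18.312, 89.639, -0, 72.044, -1.146], TCP at [213.169, 534.024, 404.776] pointing down, gripper open.
Joint ranges: [-177.97, 177.97], [-48.28, 115.42], [12.27, 149.76], [-77.06, 257.06], [2.81, 150.46], [-146.56, 146.56]. Speed limits (degrees/s): [147.25, 147.25, 180, 180, 180, 180].

## Interface

Orientations are given as [roll, pitch, yaw] about the fixed x, y, z axes, in that order (R = Rz(yaw) Ry(pitch) Rx(roll)).
In Python, from workcell import env gives the robot as it stands.
- The arm moves only by the shell command python3 -m handwheel 'ROWS' [FORCE]. ROWS is JSON, a list of rows, each an object with "gripper": the opening in per cent of the stroke, from 0 (shut) to 100 (fully open); "travel": the shift along the tool's x, y, z in m, a list of three; "twist": the turn about the tool's z in rad. In form: [{"gripper": gripper, "travel": [x, y, z], "twist": twist}, ...]. A call has 1 to 5 rows; each row shifts and turns the commanded pose from where the row before left it, along the tool's axes as they then stand; what a row does not reach is not made up. A row lasts 1/12 s, in which the tool goes at most 41.7 mm and 7.16 degrees, less where a joint would pass 70% of its speed; a pose out of reach is approached as far as the arm can. A call with a gripper value outside its range is refused whole. The fingers move at their own pace and stop on an object; FORCE is the grip in N (left out, the last holds). Time passes only in rows, so rows that do not move let the fingers close. It gives the time, the measured TCP pose, the force and the opening at its end, in the units of the state.
- env.state(): the state, without advancing time (a new reading comes with each control period).
- env.grab_frame(name): name is "scene" or "top"; returns a dict with "frame" (480x640x3 uint8, red, green, blue), "intrinsics" (3x3 intrinsics, pixels), "k1" (the pictures are not rectified: a ray, as slopes to the right and down, at radius r is drawn at 1 + k1 r^2 times it, then the intrinsics apply), "extrinsics" (4x4, takes a point from camera to world coordinates). Camera axes: x right, y down, z forward; pixel columns grow to the right and rows downward; lengths in mm; the calibration is good to about 2 mm. A picture is of the moment at which its call begins. There is no depth.
- env.job_done(): hands the job in, once; it reports no verdict.
Trained networks look in the newest picture that a camera, given by its name, has taken for a name from the list of things; names that differ only in an ending like _2 or _b are one class to them, and where a whole thing is asked for, a point or a joint stands for the part that bears it (a point fixed in the world has none). Each returns a list of dicts, best first, with "confidence" (0 to 1); they miss things now and then, are a little off and sometimes report something else, mostly with a low value. They report only what shows in the picture. A call takes as long as a camera call. They do not tell look-alikes from the thing itself.
- env.trace(camera, thing): "pixels" (480x640 bool, what is visible of it) and "uv" ([column, row] in pixels, amid what is visible of it).
- env.pinpoint(camera, thing): "uv" ([column, row] in pixels: a listed point, or the origin of a listed thing).
The state is a dict: "time_s": time; "qpos": joint angles; "qvel": joint speeds; "effort": joint torques, N m; "ee_pos": TCP position; "ee_rot": TCP orientation; "force": force on the tool from outside, world axes, zero at the start; "torque": the same for the moment, N m; "gripper_width": finger opening in mm.
Only numpy, scipy, OpenCV 4.12 (cv2) and the standard library are available. Lean on these libraries where they do the work, as an engineer would, in place of code of your own. Each camera call takes 0.05 s, during which the arm holds its last target. There are 200 camera calls.

## Task

The vase on the indexing banding wheel is to be carved at division four: turn the wheel on its clicks, without touching the vase (the two bat pins on the wheel are there to push on), until the fourth hole, counted anticlockwise seen from above from the datum hole that the raised rib points at, stands under the locking pin. Then push the locking pin's knob down fully home, and after that prove the lock by leaning on the wheel, at a bat pin, with about 12 N for half a second. Never press the wheel with more than 16 N or the knob with more than 20 N, do not disturb the things around, and let go of everything.

Things in the scene. Friction and masses are not known exactly. Their poses are not given: they have to be found in the camera images.
- stand: dark blue cast-iron foot of the banding wheel, fixed to the table, round, 176 mm, with two bracket arms. Origin on the wheel's axis at table level, z up. On its +y side the bracket of the locking pin (column 142 to 160 mm from the axis, top 118 mm above the table), on its -y side the bracket of the spring roller that makes the clicks (out to 188 mm, 106 mm high)
- hub (a point): centre of the flat aluminium wheel head (192 mm diameter, its top 112 mm above the table); turns with the wheel, z up along the wheel's axis, x pointing to the datum hole. Under the head lies the wheel's steel index ring (256 mm over its twelve lobes, its top 96 mm above the table) with twelve holes 11 mm wide, 30 degrees apart, 114 mm from the axis
- hole4 (a point): mouth of the fourth hole, on the top of the index ring, 114 mm from the axis, 120 degrees anticlockwise from the hub's x axis; turns with the wheel
- bat_pin_a (a point): centre of the top of one bat pin: upright steel pin in a black rubber sleeve, 12 mm diameter, 24 mm tall, on the wheel head 80 mm from the axis at the hub's +y side (90 degrees anticlockwise from the datum); its top is 136 mm above the table; turns with the wheel
- bat_pin_b (a point): centre of the top of the other, equal bat pin, 80 mm from the axis at the hub's -y side
- knob (a point): centre of the flat top of the locking pin's black knob (26 mm diameter, 14 mm tall), 114 mm from the wheel's axis; 152 mm above the table with the pin up, 139 mm with it home. The pin, 8 mm thick with a round end, has 1.5 mm of play each side in a hole: the locked wheel can turn about 0.7 degree either way before it is held hard
- plunger (a joint): travel of the locking pin in m: 0 up (clear of the ring), 0.013 home (10 mm deep in a hole, knob on its stop). Needs about 7 N to move and stays where it is left; it stops hard on the ring if no hole is below
- vase: leather-hard clay bottle vase standing loose near the middle of the wheel head, 86 mm largest diameter, 70 mm tall, origin at the centre of its foot; must not be touched
- tub: clay-coloured tub with a white lid, 90 mm diameter, 110 mm tall, origin under its centre; bystander
- caddy: white open plastic caddy 110 x 170 x 75 mm with a cup of wooden tools standing in it (170 mm tall), origin under its centre; bystander
- pot_lid: clay pot lid, 88 mm diameter, 37 mm tall with its knob, origin under its centre; bystander
- sprayer: clear spray bottle with a white head, 74 mm diameter, 196 mm tall, origin under its centre; bystander
- wheel (a joint): angle of the wheel, rad, growing anticlockwise from above; 0 with the datum hole under the locking pin; turns both ways without end. Twelve stops, 30 degrees apart, each with a hole under the pin. Leaving a stop takes about 7 N at a bat pin; the push falls to almost nothing half way; a little past that the wheel drops into the next stop by itself
- datum (a point): mouth of the datum hole (number 0) in the index ring, 114 mm from the axis. A dark raised rib on the head, 30 mm long, 5 mm wide, 3 mm high, from 62 to 92 mm from the axis, points to it. Hole number n lies 30 n degrees anticlockwise from it, seen from above
Not all that is in view belongs to the job. What is shaped like the vase but red is not meant.

How it is judged:
By the outcome, as a careful person would: the job done as asked, in the order asked, and still so for the second after the job is handed in, with the robot touching nothing.
It also fails if it takes over 72 s, if anything falls off the work surface, if the arm or the gripper's body presses on something with over 40 N, if the wrist force passes 120 N, or if a joint passes its speed limit or range.

## Working session

There is one attempt and no reset: what is moved stays moved. The work goes in short steps, Python scripts to look and compute and a shell command to move; the robot and the scene stay as the last step left them, time stands still between calls to the robot, and variables do not carry over. Pictures are saved under pics/ and viewed, about 8 in all and at most 12, crops included, and the job is handed in when it is done.

```bash
mkdir -p pics; cat > h.py <<'E'
import numpy as np, cv2
from workcell import env
def cam(n):
    f=env.grab_frame(n); return f
def ray(f,uv):
    K=np.array(f["intrinsics"],float);T=np.array(f["extrinsics"],float)
    d=np.array([(uv[0]-K[0,2])/K[0,0],(uv[1]-K[1,2])/K[1,1]]);u=d.copy()
    for _ in range(20): u=d/(1+f["k1"]*(u@u))
    return T[:3,3],T[:3,:3]@np.array([u[0],u[1],1])
def at(f,uv,z):
    o,d=ray(f,uv); return (o+d*(z-o[2])/d[2])
def proj(f,p):
    K=np.array(f["intrinsics"],float);T=np.array(f["extrinsics"],float)
    c=T[:3,:3].T@(np.array(p)-T[:3,3]);u=c[:2]/c[2];u=u*(1+f["k1"]*(u@u))
    return np.array([K[0,0]*u[0]+K[0,2],K[1,1]*u[1]+K[1,2]])
E
python3 - <<'E'
from h import *
Z=dict(stand=0,hub=112,hole4=96,bat_pin_a=136,bat_pin_b=136,knob=152,vase=112,tub=0,caddy=0,pot_lid=0,sprayer=0,datum=96)
for n in("scene","top"):
    f=cam(n);cv2.imwrite(f"pics/{n}0.png",f["frame"][:,:,::-1])
    print(n,np.round(f["extrinsics"],2).tolist())
    for k,z in Z.items():
        for r in env.pinpoint(n,k)[:3]: print(k,round(r["confidence"],2),np.round(r["uv"],1),np.round(at(f,r["uv"],z),1))
print(env.state())
E
```

```text
scene [[0.75, 0.48, -0.46, 1113.74], [0.66, -0.55, 0.51, -560.9], [-0.01, -0.68, -0.73, 936.84], [0.0, 0.0, 0.0, 1.0]]
stand 0.71 [325.5 258.9] [567.5  58.2   0. ]
hole4 0.96 [278.9 232.9] [488.1 -15.2  96. ]
hole4 0.6 [347.  199.1] [534.1 179.   96. ]
bat_pin_a 0.87 [294.4 205. ] [481.2  47.8 136. ]
bat_pin_a 0.68 [358.6 229.2] [644.8  83.  136. ]
bat_pin_b 0.87 [294.4 205. ] [481.2  47.8 136. ]
bat_pin_b 0.68 [358.6 229.2] [644.8  83.  136. ]
knob 0.55 [370.3 193. ] [600.6 182.  152. ]
vase 0.79 [352.  187.2] [526.4 207.5 112. ]
vase 0.66 [328.1 225.5] [569.8  65.8 112. ]
vase 0.64 [414.6 307.5] [853.5   2.6 112. ]
tub 0.7 [371.4 161.3] [415.8 442.9   0. ]
caddy 0.87 [432.8 187. ] [620.4 463.1   0. ]
pot_lid 0.62 [131.2 354.2] [ 430. -424.    0.]
sprayer 0.59 [185.  408.2] [ 616.  -423.1    0. ]
datum 0.62 [348.1 198.8] [535.5 181.6  96. ]
top [[-0.03, -0.98, 0.19, 325.51], [-1.0, 0.03, -0.0, -14.18], [-0.0, -0.19, -0.98, 1712.79], [0.0, 0.0, 0.0, 1.0]]
stand 0.56 [298.1 267.9] [567.5  50.4   0. ]
hub 0.63 [289.2 262.6] [567.5  70.9 112. ]
hub 0.45 [322.5 289.3] [489.4 -20.8 112. ]
[... 696 characters left out ...]
6. ]
datum 0.69 [255.8 277. ] [531.  167.7  96. ]
{'time_s': 1.3, 'qpos': array([ 6.70937044e+01,  1.83109457e+01,  8.96373287e+01,  6.07994331e-04,
        7.20437630e+01, -1.14539298e+00]), 'qvel': array([ 0.01093578, -0.02807171,  0.07499346, -0.02454359,  0.10664091,
        0.03713956]), 'effort': array([-2.93472503e-04, -4.12355375e+01, -2.32231218e+01,  7.28388573e-02,
        3.78864328e-02, -1.88394921e-06]), 'ee_pos': array([213.1669171 , 534.0317564 , 404.79684594]), 'ee_rot': array([ 1.79992027e+02, -4.19121910e-04,  1.58238910e+02]), 'force': array([ 0.31896543, -0.43799341,  1.06331939]), 'torque': array([0.02110977, 0.03968695, 0.03442335]), 'gripper_width': 91.42377844076998}
```

```bash
ls; python3 -m handwheel --help | head -20
```

```text
h.py
picsinvalid input: not JSON, or not a number
```

```bash
python3 - <<'E'
import cv2
a=cv2.imread("pics/scene0.png");b=cv2.imread("pics/top0.png")
cv2.imwrite("pics/c1.png",cv2.resize(a[150:310,220:440],None,fx=3.6,fy=3.6,interpolation=2))
cv2.imwrite("pics/c2.png",cv2.resize(b[150:350,150:400],None,fx=3,fy=3,interpolation=2))
E
```

```text
(no output)
```

View pics/c1.png

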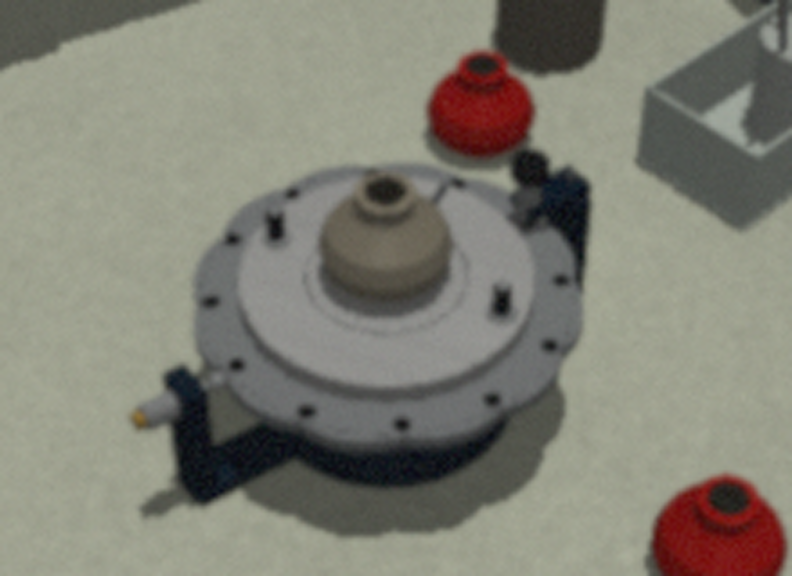

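View pics/c2.png

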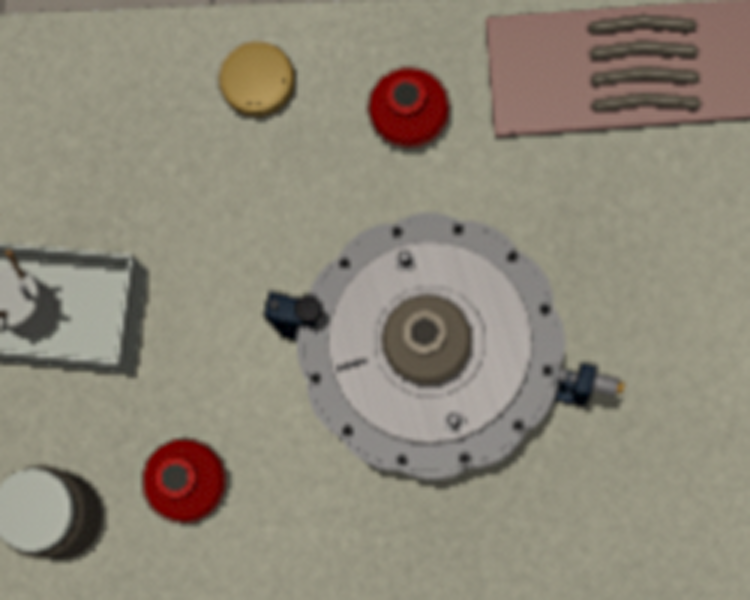

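View pics/scene0.png

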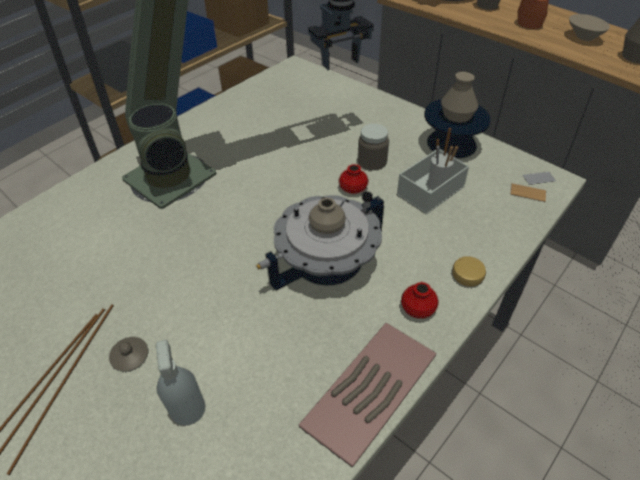

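The red vases at crop 2 (410,108) and (185,480) are look-alikes, and the one on the small stand in the background is another. The one I want is the clay vase on the wheel at (427,342). In the top view the rib at crop 2 (350,363) lies about 30° anticlockwise of the knob at (308,312). That puts the wheel at +30°, and it has to go to -120°, which is five clicks clockwise. Bat pin B at (405,258) is the one to push: its way clockwise stays clear of the knob. I'll go above a start point behind it.

```bash
R=1
python3 -m handwheel '[{"gripper":0,"travel":[-0.0271,-0.0118,0],"twist":0},{"gripper":0,"travel":[-0.0271,-0.0118,0],"twist":0},{"gripper":0,"travel":[-0.0271,-0.0118,0],"twist":0},{"gripper":0,"travel":[-0.0271,-0.0118,0],"twist":0},{"gripper":0,"travel":[-0.0271,-0.0118,0],"twist":0}]' 20
python3 -m handwheel '[{"gripper":0,"travel":[-0.0271,-0.0118,0],"twist":0},{"gripper":0,"travel":[-0.0271,-0.0118,0],"twist":0},{"gripper":0,"travel":[-0.0271,-0.0118,0],"twist":0},{"gripper":0,"travel":[-0.0271,-0.0118,0],"twist":0},{"gripper":0,"travel":[-0.0271,-0.0118,0],"twist":0}]'
python3 -m handwheel '[{"gripper":0,"travel":[-0.0271,-0.0118,0],"twist":0},{"gripper":0,"travel":[-0.0271,-0.0118,0],"twist":0},{"gripper":0,"travel":[-0.0271,-0.0118,0],"twist":0},{"gripper":0,"travel":[-0.0271,-0.0118,0],"twist":0},{"gripper":0,"travel":[-0.0271,-0.0118,0],"twist":0}]'
python3 -m handwheel '[{"gripper":0,"travel":[-0.0271,-0.0118,0],"twist":0},{"gripper":0,"travel":[-0.0271,-0.0118,0],"twist":0},{"gripper":0,"travel":[-0.0271,-0.0118,0],"twist":0},{"gripper":0,"travel":[-0.0271,-0.0118,0],"twist":0},{"gripper":0,"travel":[-0.0271,-0.0118,0],"twist":0}]'
python3 -m handwheel '[{"gripper":0,"travel":[0,0,0],"twist":-0.104},{"gripper":0,"travel":[0,0,0],"twist":-0.104},{"gripper":0,"travel":[0,0,0],"twist":-0.104},{"gripper":0,"travel":[0,0,0],"twist":-0.104},{"gripper":0,"travel":[0,0,0],"twist":-0.104}]'
python3 -m handwheel '[{"gripper":0,"travel":[0,0,0],"twist":-0.104},{"gripper":0,"travel":[0,0,0],"twist":-0.104},{"gripper":0,"travel":[0,0,0],"twist":-0.104},{"gripper":0,"travel":[0,0,0],"twist":-0.104},{"gripper":0,"travel":[0,0,0],"twist":-0.104}]'
cat >> h.py <<'E'
def look(tag,save=True):
    for n in("scene","top"):
        f=cam(n);cv2.imwrite(f"pics/{tag}_{n}.png",f["frame"][:,:,::-1])
        for k,z in dict(bat_pin_a=136,knob=152,datum=96,hole4=96,hub=112).items():
            for r in env.pinpoint(n,k)[:3]:
                p=at(f,r["uv"],z)[:2]; print(n,k,round(r["confidence"],2),np.round(r["uv"],1),np.round(p,1),"ang",round(np.degrees(np.arctan2(p[1]-62,p[0]-563)),1))
def st():
    s=env.state();print(round(s["time_s"],2),np.round(s["ee_pos"],1),np.round(s["ee_rot"],1),"F",np.round(s["force"],2),round(s["gripper_width"],1))
E
python3 -c "
from h import *
st();look('a');
for n in('scene','top'):
  f=cam(n);s=env.state();print(n,proj(f,s['ee_pos']-[0,0,191]))"
```

```text
time_s: 1.72
ee_pos: [317.8, 428.0, 404.9]
ee_rot: [180.0, 0.0, 158.3]
force: [0.2, 0.7, -0.1]
gripper_width: 61.1
time_s: 2.13
ee_pos: [421.9, 322.8, 404.9]
ee_rot: [180.0, 0.0, 158.2]
force: [0.9, 0.1, -0.6]
gripper_width: 27.6
time_s: 2.55
ee_pos: [526.0, 217.7, 404.9]
ee_rot: [180.0, 0.0, 158.2]
force: [0.5, 0.8, -0.2]
gripper_width: 0.2
time_s: 2.97
ee_pos: [630.0, 112.7, 404.7]
ee_rot: [180.0, -0.0, 158.2]
force: [0.6, 1.0, -0.1]
gripper_width: 0.4
time_s: 3.38
ee_pos: [629.2, 113.7, 404.6]
ee_rot: [180.0, -0.0, -171.7]
force: [0.7, 0.3, -0.4]
gripper_width: 0.4
time_s: 3.8
ee_pos: [629.1, 113.9, 404.7]
ee_rot: [180.0, -0.0, -141.9]
force: [-0.1, -1.2, 0.1]
gripper_width: 0.4
3.8 [629.1 113.9 404.7] [ 180.    -0.  -141.9] F [-0.11 -1.24  0.09] 0.4
scene bat_pin_a 0.93 [293.5 207.4] [485.2  40.4] ang -164.5
scene bat_pin_a 0.76 [357.4 227.8] [640.1  84.7] ang 16.4
scene bat_pin_a 0.19 [128.3 356.9] [ 529.9 -451. ] ang -93.7
scene knob 0.56 [369.9 192.5] [598.8 182.8] ang 73.5
scene datum 0.85 [346.6 197.5] [529.5 182.9] ang 105.5
scene hole4 0.9 [277.  229.7] [477.3 -10.6] ang -139.7
scene hole4 0.63 [327.  224.9] [556.   77.8] ang 114.0
scene hub 0.91 [326.6 224.1] [564.1  67. ] ang 77.2
top bat_pin_a 0.88 [302.9 289.5] [487.8  33.3] ang -159.1
top bat_pin_a 0.84 [286.9 233.3] [647.1  74.7] ang 8.6
top hole4 0.94 [321.8 289.2] [491.4 -18.9] ang -131.5
top hub 0.86 [291.  259.6] [575.9  65.7] ang 16.0
scene [363.20140979 192.84963029]
top [270.59135468 234.55172864]
```

```bash
python3 -m handwheel '[{"gripper":0,"travel":[0,0,0.019],"twist":0},{"gripper":0,"travel":[0,0,0.019],"twist":0},{"gripper":0,"travel":[0,0,0.019],"twist":0},{"gripper":0,"travel":[0,0,0.019],"twist":0},{"gripper":0,"travel":[0,0,0.017],"twist":0}]'
python3 - <<'E'
from h import *
st(); a=cam("scene")["frame"][:,:,::-1];b=cam("top")["frame"][:,:,::-1]
a=cv2.resize(a[160:280,250:410],(800,600),interpolation=2)[:, :]
b=cv2.resize(b[200:320,220:380],(800,600),interpolation=2)
cv2.imwrite("pics/d.png",cv2.resize(np.hstack([a,b]),(800,300),interpolation=3))
cv2.imwrite("pics/d1.png",a)
E
```

```text
time_s: 4.92
ee_pos: [628.9, 113.9, 310.6]
ee_rot: [180.0, -0.0, -142.2]
force: [0.8, -0.6, -0.2]
gripper_width: 0.4
4.92 [628.9 113.9 310.6] [ 180.    -0.  -142.2] F [ 0.79 -0.63 -0.25] 0.4
```

View pics/d.png

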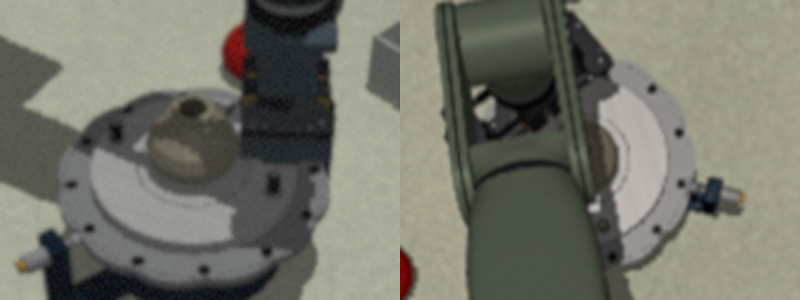

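```bash
python3 -m handwheel '[{"gripper":0,"travel":[0.00002,-0.0021,0],"twist":0.025},{"gripper":0,"travel":[0.00002,-0.0021,0],"twist":0.025},{"gripper":0,"travel":[0.00002,-0.0021,0],"twist":0.025},{"gripper":0,"travel":[0.00002,-0.0021,0],"twist":0.025},{"gripper":0,"travel":[0.00002,-0.0021,0],"twist":0.025}]'
python3 -m handwheel '[{"gripper":0,"travel":[0.00001,-0.0013,0],"twist":0.015},{"gripper":0,"travel":[0.00001,-0.0013,0],"twist":0.015},{"gripper":0,"travel":[0.00001,-0.0013,0],"twist":0.015}]'
python3 -m handwheel '[{"gripper":0,"travel":[0.00001,-0.0013,0],"twist":0.015},{"gripper":0,"travel":[0.00001,-0.0013,0],"twist":0.015},{"gripper":0,"travel":[0.00001,-0.0013,0],"twist":0.015}]'
python3 -c "
from h import *
st()"
```

```text
time_s: 5.43
ee_pos: [635.3, 105.0, 312.7]
ee_rot: [-180.0, 0.1, -149.5]
force: [-0.7, -0.3, 0.4]
gripper_width: 0.3
time_s: 5.68
ee_pos: [637.0, 101.7, 311.9]
ee_rot: [180.0, 0.0, -152.0]
force: [0.2, -0.2, 0.5]
gripper_width: 0.1
time_s: 5.93
ee_pos: [638.7, 98.3, 311.7]
ee_rot: [180.0, -0.0, -154.6]
force: [-0.4, -0.5, -0.1]
gripper_width: 0.5
5.93 [638.7  98.3 311.7] [ 180.    -0.  -154.6] F [-0.44 -0.47 -0.09] 0.5
```

```bash
for i in 1; do :; done
python3 -m handwheel '[{"gripper":0,"travel":[0.00001,-0.0013,0],"twist":0.015},{"gripper":0,"travel":[0.00001,-0.0013,0],"twist":0.015}]'
python3 -m handwheel '[{"gripper":0,"travel":[0.00001,-0.0013,0],"twist":0.015},{"gripper":0,"travel":[0.00001,-0.0013,0],"twist":0.015}]'
python3 -m handwheel '[{"gripper":0,"travel":[0.00001,-0.0013,0],"twist":0.015},{"gripper":0,"travel":[0.00001,-0.0013,0],"twist":0.015}]'
python3 -m handwheel '[{"gripper":0,"travel":[0.00001,-0.0013,0],"twist":0.015},{"gripper":0,"travel":[0.00001,-0.0013,0],"twist":0.015}]'
```

```text
time_s: 6.1
ee_pos: [639.5, 96.8, 311.7]
ee_rot: [179.8, 0.0, -156.3]
force: [-2.4, 6.6, 0.4]
gripper_width: 0.6
time_s: 6.27
ee_pos: [640.4, 95.2, 311.7]
ee_rot: [179.7, 0.0, -158.1]
force: [-2.3, 8.8, 0.9]
gripper_width: 0.4
time_s: 6.43
ee_pos: [641.3, 92.9, 311.7]
ee_rot: [179.7, 0.0, -159.8]
force: [-1.1, 7.3, 0.3]
gripper_width: 0.3
time_s: 6.6
ee_pos: [642.3, 90.4, 311.7]
ee_rot: [179.8, 0.0, -161.5]
force: [-1.6, 6.2, 0.2]
gripper_width: 0.4
```

```bash
python3 -m handwheel '[{"gripper":0,"travel":[0.00002,-0.0017,0],"twist":0.02},{"gripper":0,"travel":[0.00002,-0.0017,0],"twist":0.02},{"gripper":0,"travel":[0.00002,-0.0017,0],"twist":0.02},{"gripper":0,"travel":[0.00002,-0.0017,0],"twist":0.02},{"gripper":0,"travel":[0.00002,-0.0017,0],"twist":0.02}]'
python3 -m handwheel '[{"gripper":0,"travel":[0.00002,-0.0017,0],"twist":0.02},{"gripper":0,"travel":[0.00002,-0.0017,0],"twist":0.02},{"gripper":0,"travel":[0.00002,-0.0017,0],"twist":0.02},{"gripper":0,"travel":[0.00002,-0.0017,0],"twist":0.02},{"gripper":0,"travel":[0.00002,-0.0017,0],"twist":0.02}]'
python3 -m handwheel '[{"gripper":0,"travel":[0.00002,-0.0017,0],"twist":0.02},{"gripper":0,"travel":[0.00002,-0.0017,0],"twist":0.02},{"gripper":0,"travel":[0.00002,-0.0017,0],"twist":0.02},{"gripper":0,"travel":[0.00002,-0.0017,0],"twist":0.02},{"gripper":0,"travel":[0.00002,-0.0017,0],"twist":0.02}]'
python3 -c "
from h import *
look('e')"
```

```text
time_s: 7.02
ee_pos: [644.9, 81.4, 311.7]
ee_rot: [179.9, 0.0, -167.2]
force: [0.9, 4.4, -0.9]
gripper_width: 1.1
time_s: 7.43
ee_pos: [646.3, 71.4, 311.8]
ee_rot: [-179.9, -0.0, -172.9]
force: [-0.1, -0.6, -0.6]
gripper_width: 0.4
time_s: 7.85
ee_pos: [646.9, 63.4, 311.7]
ee_rot: [-180.0, -0.0, -178.7]
force: [-0.1, 0.3, 0.7]
gripper_width: 0.3
scene bat_pin_a 0.86 [307.9 199.6] [492.5  82.3] ang 163.9
scene bat_pin_a 0.57 [346.  236.7] [638.3  46.8] ang -11.4
scene datum 0.66 [366.  210.1] [594.4 178.1] ang 74.9
scene hole4 0.65 [283.3 214.6] [452.7  35.8] ang -166.7
scene hub 0.63 [330.3 224.7] [571.9  71.1] ang 45.5
scene hub 0.18 [325.9 224.2] [563.1  65.7] ang 88.1
top bat_pin_a 0.84 [300.8 234.2] [643.4  35.7] ang -18.1
top knob 0.43 [252.7 252.8] [591.5 169.4] ang 75.2
top datum 0.67 [254.3 258.1] [585.5 171.5] ang 78.4
top datum 0.65 [449.5 247.8] [ 599.6 -390.8] ang -85.4
top hole4 0.56 [304.1 299.4] [463.8  31.7] ang -163.0
```

```bash
python3 -m handwheel '[{"gripper":0,"travel":[0.00002,-0.0017,0],"twist":0.02},{"gripper":0,"travel":[0.00002,-0.0017,0],"twist":0.02},{"gripper":0,"travel":[0.00002,-0.0017,0],"twist":0.02},{"gripper":0,"travel":[0.00002,-0.0017,0],"twist":0.02},{"gripper":0,"travel":[0.00002,-0.0017,0],"twist":0.02}]'
python3 -m handwheel '[{"gripper":0,"travel":[0.00002,-0.0017,0],"twist":0.02},{"gripper":0,"travel":[0.00002,-0.0017,0],"twist":0.02}]'
python3 -m handwheel '[{"gripper":0,"travel":[0.00002,-0.0017,0],"twist":0.02},{"gripper":0,"travel":[0.00002,-0.0017,0],"twist":0.02},{"gripper":0,"travel":[0.00002,-0.0017,0],"twist":0.02}]'
python3 -m handwheel '[{"gripper":0,"travel":[0.00004,-0.0027,0],"twist":0.0324},{"gripper":0,"travel":[0.00004,-0.0027,0],"twist":0.0324},{"gripper":0,"travel":[0.00004,-0.0027,0],"twist":0.0324},{"gripper":0,"travel":[0.00004,-0.0027,0],"twist":0.0324},{"gripper":0,"travel":[0.00004,-0.0027,0],"twist":0.0324}]'
python3 -m handwheel '[{"gripper":0,"travel":[0.00004,-0.0027,0],"twist":0.0324},{"gripper":0,"travel":[0.00004,-0.0027,0],"twist":0.0324},{"gripper":0,"travel":[0.00004,-0.0027,0],"twist":0.0324},{"gripper":0,"travel":[0.00004,-0.0027,0],"twist":0.0324},{"gripper":0,"travel":[0.00004,-0.0027,0],"twist":0.0324}]'
python3 -c "
from h import *
look('f')"
```

```text
time_s: 8.87
ee_pos: [646.9, 55.9, 311.8]
ee_rot: [179.8, 0.0, 175.5]
force: [1.7, 6.5, -0.1]
gripper_width: 0.7
time_s: 9.03
ee_pos: [646.7, 53.4, 311.8]
ee_rot: [179.7, 0.1, 173.3]
force: [1.4, 7.9, -0.6]
gripper_width: 0.4
time_s: 9.28
ee_pos: [646.0, 48.3, 311.8]
ee_rot: [179.7, 0.1, 169.8]
force: [1.0, 5.3, -1.1]
gripper_width: 0.4
time_s: 9.7
ee_pos: [642.3, 34.1, 311.7]
ee_rot: [179.9, -0.0, 160.6]
force: [-0.1, 2.4, 0.4]
gripper_width: 0.4
time_s: 10.12
ee_pos: [636.7, 21.0, 311.7]
ee_rot: [-180.0, 0.0, 151.3]
force: [-0.0, -0.3, -0.5]
gripper_width: 0.7
scene datum 0.81 [373.7 225.2] [640.2 148.8] ang 48.4
scene hole4 0.56 [299.3 200.7] [448.   97.5] ang 162.8
scene hub 0.62 [301.3 200.9] [464.8  87.6] ang 165.4
scene hub 0.55 [325.8 223.5] [561.4  67.3] ang 106.4
top bat_pin_a 0.97 [317.3 240.5] [624.1 -10. ] ang -49.7
top bat_pin_a 0.58 [272.9 284.3] [504.4 115.9] ang 137.4
top bat_pin_a 0.58 [172.4 321. ] [408.3 397.6] ang 114.8
top knob 0.46 [255.8 250.4] [598.  160.8] ang 70.5
top datum 0.72 [263.6 238.3] [642.5 144.3] ang 46.0
top hole4 0.56 [283.5 301.2] [460.2  89.9] ang 164.8
```

Two clicks are done and the wheel is at -30°. I'll repeat the same cycle twice.

```bash
python3 -m handwheel '[{"gripper":0,"travel":[0.00002,-0.0017,0],"twist":0.02},{"gripper":0,"travel":[0.00002,-0.0017,0],"twist":0.02},{"gripper":0,"travel":[0.00002,-0.0017,0],"twist":0.02},{"gripper":0,"travel":[0.00002,-0.0017,0],"twist":0.02},{"gripper":0,"travel":[0.00002,-0.0017,0],"twist":0.02}]'
python3 -m handwheel '[{"gripper":0,"travel":[0.00002,-0.0017,0],"twist":0.02},{"gripper":0,"travel":[0.00002,-0.0017,0],"twist":0.02},{"gripper":0,"travel":[0.00002,-0.0017,0],"twist":0.02},{"gripper":0,"travel":[0.00002,-0.0017,0],"twist":0.02},{"gripper":0,"travel":[0.00002,-0.0017,0],"twist":0.02}]'
python3 -m handwheel '[{"gripper":0,"travel":[0.00004,-0.0027,0],"twist":0.0324},{"gripper":0,"travel":[0.00004,-0.0027,0],"twist":0.0324},{"gripper":0,"travel":[0.00004,-0.0027,0],"twist":0.0324},{"gripper":0,"travel":[0.00004,-0.0027,0],"twist":0.0324},{"gripper":0,"travel":[0.00004,-0.0027,0],"twist":0.0324}]'
python3 -m handwheel '[{"gripper":0,"travel":[0.00004,-0.0027,0],"twist":0.0324},{"gripper":0,"travel":[0.00004,-0.0027,0],"twist":0.0324},{"gripper":0,"travel":[0.00004,-0.0027,0],"twist":0.0324},{"gripper":0,"travel":[0.00004,-0.0027,0],"twist":0.0324},{"gripper":0,"travel":[0.00004,-0.0027,0],"twist":0.0324}]'
python3 -c "
from h import *
look('g')"
python3 -m handwheel '[{"gripper":0,"travel":[0.00002,-0.0017,0],"twist":0.02},{"gripper":0,"travel":[0.00002,-0.0017,0],"twist":0.02},{"gripper":0,"travel":[0.00002,-0.0017,0],"twist":0.02},{"gripper":0,"travel":[0.00002,-0.0017,0],"twist":0.02},{"gripper":0,"travel":[0.00002,-0.0017,0],"twist":0.02}]'
python3 -m handwheel '[{"gripper":0,"travel":[0.00002,-0.0017,0],"twist":0.02},{"gripper":0,"travel":[0.00002,-0.0017,0],"twist":0.02},{"gripper":0,"travel":[0.00002,-0.0017,0],"twist":0.02},{"gripper":0,"travel":[0.00002,-0.0017,0],"twist":0.02},{"gripper":0,"travel":[0.00002,-0.0017,0],"twist":0.02}]'
python3 -m handwheel '[{"gripper":0,"travel":[0.00004,-0.0027,0],"twist":0.0324},{"gripper":0,"travel":[0.00004,-0.0027,0],"twist":0.0324},{"gripper":0,"travel":[0.00004,-0.0027,0],"twist":0.0324},{"gripper":0,"travel":[0.00004,-0.0027,0],"twist":0.0324},{"gripper":0,"travel":[0.00004,-0.0027,0],"twist":0.0324}]'
python3 -m handwheel '[{"gripper":0,"travel":[0.00004,-0.0027,0],"twist":0.0324},{"gripper":0,"travel":[0.00004,-0.0027,0],"twist":0.0324},{"gripper":0,"travel":[0.00004,-0.0027,0],"twist":0.0324},{"gripper":0,"travel":[0.00004,-0.0027,0],"twist":0.0324},{"gripper":0,"travel":[0.00004,-0.0027,0],"twist":0.0324}]'
python3 -c "
from h import *
look('i')"
```

```text
time_s: 11.13
ee_pos: [633.2, 15.3, 311.9]
ee_rot: [179.7, 0.1, 145.5]
force: [5.0, 7.8, -3.2]
gripper_width: 0.5
time_s: 11.55
ee_pos: [628.0, 8.5, 311.8]
ee_rot: [179.7, 0.0, 139.8]
force: [3.1, 5.5, -2.7]
gripper_width: 0.3
time_s: 11.97
ee_pos: [617.7, -1.9, 311.8]
ee_rot: [180.0, -0.0, 130.5]
force: [0.9, -0.1, -0.3]
gripper_width: 0.4
time_s: 12.38
ee_pos: [606.5, -10.5, 311.8]
ee_rot: [-180.0, 0.0, 121.2]
force: [0.8, -0.1, 0.3]
gripper_width: 0.4
scene bat_pin_a 0.94 [311.2 239.2] [585.3  -8.7] ang -72.5
scene bat_pin_a 0.84 [339.9 199.3] [549.4 132.3] ang 101.0
scene knob 0.41 [369. 192.] [596.1 182.8] ang 74.7
scene knob 0.3 [430.1 190.2] [701.9 282.8] ang 57.8
scene datum 0.64 [373.9 244. ] [677.3 100.7] ang 18.7
scene hub 0.7 [329.1 222.6] [565.3  74.6] ang 79.6
top bat_pin_a 0.85 [322.7 256.4] [578.7 -23.9] ang -79.6
top bat_pin_a 0.65 [263.6 268.9] [548.  141.2] ang 100.7
top knob 0.58 [252.7 251.3] [595.7 169.4] ang 73.1
top datum 0.74 [172.8 255.4] [599.5 409.3] ang 84.0
top datum 0.59 [279.6 228.5] [669.9  97.8] ang 18.5
top hole4 0.87 [266. 294.] [481.8 139.2] ang 1
[... 473 characters left out ...]
]
force: [-0.9, 0.3, 0.1]
gripper_width: 0.5
scene bat_pin_a 0.86 [296.5 230.8] [543.1 -10.9] ang -105.2
scene bat_pin_a 0.7 [354.7 205.8] [590.1 137.4] ang 70.2
scene datum 0.76 [356.3 259.4] [676.1  38.1] ang -11.9
scene hole4 0.93 [344.6 197.7] [526.2 179.1] ang 107.4
scene hub 0.94 [326.9 226.5] [569.8  61.5] ang -4.0
top bat_pin_a 0.97 [319.6 268. ] [546.4 -14.4] ang -102.3
top bat_pin_a 0.77 [265.1 256.1] [583.9 136.6] ang 74.3
top bat_pin_a 0.18 [168.8 319.4] [412.8 407.9] ang 113.5
top knob 0.6 [252.6 253. ] [590.9 169.7] ang 75.5
top datum 0.58 [300.6 228.3] [668.8  37.2] ang -13.2
top hole4 0.76 [254.8 273.2] [542.  170.4] ang 101.0
top hub 0.92 [291.1 262.4] [567.9  65.6] ang 36.2
```

```bash
python3 -m handwheel '[{"gripper":0,"travel":[0.00002,-0.0017,0],"twist":0.02},{"gripper":0,"travel":[0.00002,-0.0017,0],"twist":0.02},{"gripper":0,"travel":[0.00002,-0.0017,0],"twist":0.02},{"gripper":0,"travel":[0.00002,-0.0017,0],"twist":0.02},{"gripper":0,"travel":[0.00002,-0.0017,0],"twist":0.02}]'
python3 -m handwheel '[{"gripper":0,"travel":[0.00002,-0.0017,0],"twist":0.02},{"gripper":0,"travel":[0.00002,-0.0017,0],"twist":0.02},{"gripper":0,"travel":[0.00002,-0.0017,0],"twist":0.02},{"gripper":0,"travel":[0.00002,-0.0017,0],"twist":0.02},{"gripper":0,"travel":[0.00002,-0.0017,0],"twist":0.02}]'
python3 -m handwheel '[{"gripper":0,"travel":[0.00004,-0.0027,0],"twist":0.0324},{"gripper":0,"travel":[0.00004,-0.0027,0],"twist":0.0324},{"gripper":0,"travel":[0.00004,-0.0027,0],"twist":0.0324},{"gripper":0,"travel":[0.00004,-0.0027,0],"twist":0.0324},{"gripper":0,"travel":[0.00004,-0.0027,0],"twist":0.0324}]'
python3 -m handwheel '[{"gripper":0,"travel":[0.00004,-0.0027,0],"twist":0.0324},{"gripper":0,"travel":[0.00004,-0.0027,0],"twist":0.0324},{"gripper":0,"travel":[0.00004,-0.0027,0],"twist":0.0324},{"gripper":0,"travel":[0.00004,-0.0027,0],"twist":0.0324}]'
python3 -m handwheel '[{"gripper":0,"travel":[0,0,-0.03],"twist":0},{"gripper":0,"travel":[0,0,-0.03],"twist":0},{"gripper":0,"travel":[0,0,-0.03],"twist":0}]'
python3 - <<'E'
from h import *
st();look('j')
a=cv2.imread("pics/j_scene.png")[150:300,240:440];b=cv2.imread("pics/j_top.png")[200:350,200:400]
for n,i in(("j1",a),("j2",b)): cv2.imwrite(f"pics/{n}.png",cv2.resize(i,(800,600),interpolation=2))
E
```

```text
time_s: 15.67
ee_pos: [558.4, -22.5, 312.1]
ee_rot: [179.6, 0.0, 85.5]
force: [7.4, -1.6, -4.6]
gripper_width: 0.6
time_s: 16.08
ee_pos: [549.6, -21.3, 312.1]
ee_rot: [179.7, -0.1, 79.8]
force: [6.7, -0.8, -4.2]
gripper_width: 0.6
time_s: 16.5
ee_pos: [535.3, -17.6, 312.1]
ee_rot: [179.9, -0.1, 70.5]
force: [0.6, 0.8, 0.3]
gripper_width: 0.7
time_s: 16.83
ee_pos: [524.6, -13.5, 311.7]
ee_rot: [-179.9, 0.0, 63.1]
force: [0.0, 0.1, -1.0]
gripper_width: 0.6
time_s: 17.08
ee_pos: [524.6, -13.5, 402.4]
ee_rot: [-179.9, 0.1, 63.2]
force: [0.6, 0.1, -0.5]
gripper_width: 0.4
17.08 [524.6 -13.5 402.4] [-1.799e+02  1.000e-01  6.320e+01] F [ 0.56  0.1  -0.5 ] 0.4
scene bat_pin_a 0.71 [362.4 216.3] [625.6 121.2] ang 43.4
scene bat_pin_a 0.6 [290.8 219.6] [508.7   6.7] ang -134.5
scene knob 0.62 [369.7 193.3] [600.2 180.2] ang 72.5
scene knob 0.61 [128.8 357.5] [ 543.4 -453.3] ang -92.2
scene knob 0.45 [326.7 221.1] [584.8  43.9] ang -39.8
scene datum 0.7 [326.8 258. ] [623.9  -1.3] ang -46.1
scene hole4 0.56 [366.2 210.9] [596.5 176.2] ang 73.6
scene hole4 0.26 [363. 215.] [599.5 159.8] ang 69.5
scene hub 0.93 [325.  224.9] [563.1  62.6] ang 85.0
top bat_pin_a 0.95 [315.9 281.9] [507.9  -3.1] ang -130.2
top bat_pin_a 0.7 [272.4 243.3] [619.7 115.8] ang 43.5
top bat_pin_a 0.25 [170.3 253.1] [599.5 406.2] ang 83.9
top knob 0.42 [251.4 251.7] [594.7 173. ] ang 74.1
top knob 0.27 [315.1 282.5] [504.5  -1. ] ang -132.9
top datum 0.96 [316.7 234. ] [650.8  -8.7] ang -38.9
top datum 0.42 [297.8 265.9] [559.7  47.5] ang -102.7
top hole4 0.67 [253.6 250.9] [606.5 173.4] ang 68.7
top hub 0.71 [317.7 236. ] [641.7 -11.5] ang -43.0
top hub 0.66 [291.3 260.2] [574.1  64.9] ang 14.5
```

View pics/j1.png

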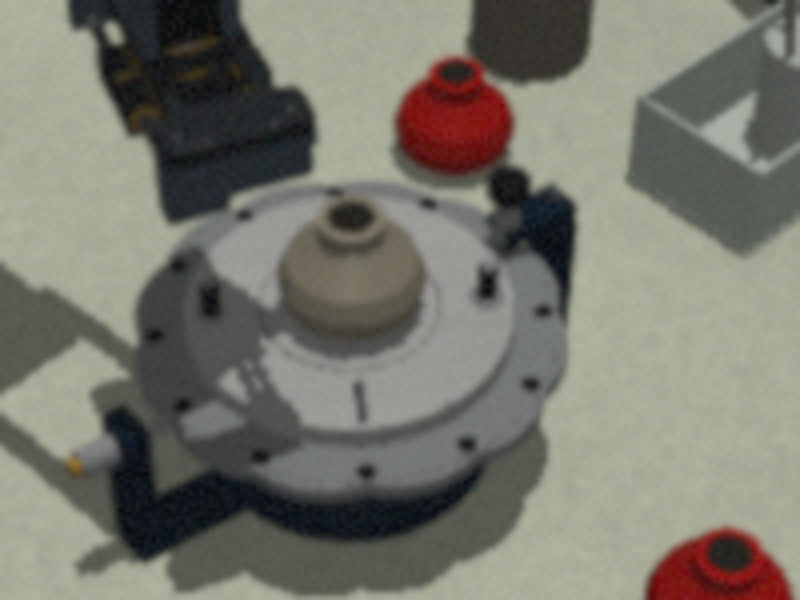

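View pics/j2.png

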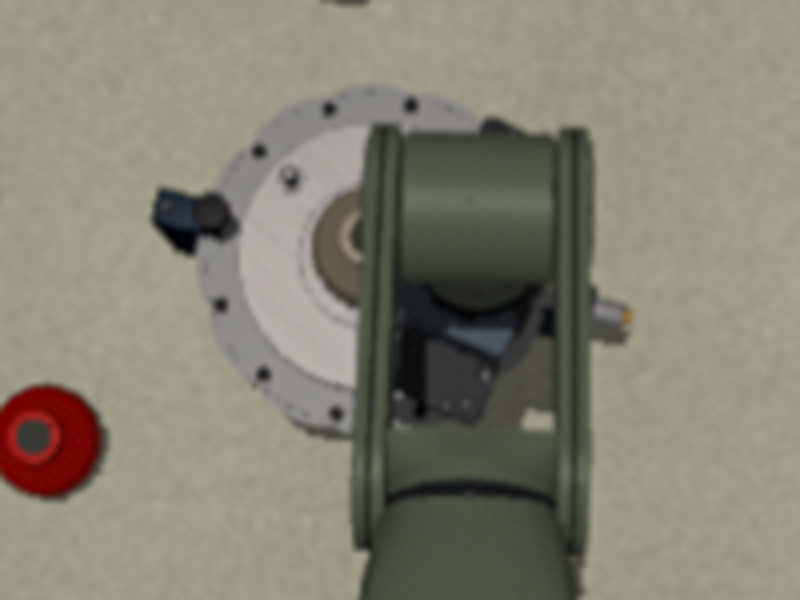

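The top crop shows the arm over the wheel's right part. The scene crop shows the rib at (360,400), with the datum hole at (366,470). Holes 1 to 3 follow anticlockwise at (467,443), (530,383) and (543,310), so hole 4 is under the knob at (510,185). The vase hasn't been disturbed. Next is the knob.

```bash
python3 -m handwheel '[{"gripper":0,"travel":[0.025,-0.0025,0],"twist":0},{"gripper":0,"travel":[0.025,-0.0025,0],"twist":0},{"gripper":0,"travel":[0.025,-0.0025,0],"twist":0},{"gripper":0,"travel":[0.025,-0.0025,0],"twist":0}]'
python3 -m handwheel '[{"gripper":0,"travel":[0.025,-0.0025,0],"twist":0},{"gripper":0,"travel":[0.025,-0.0025,0],"twist":0},{"gripper":0,"travel":[0.025,-0.0025,0],"twist":0},{"gripper":0,"travel":[0.025,-0.0025,0],"twist":0}]'
python3 -m handwheel '[{"gripper":0,"travel":[0,0,0.012],"twist":0},{"gripper":0,"travel":[0,0,0.012],"twist":0},{"gripper":0,"travel":[0,0,0.012],"twist":0},{"gripper":0,"travel":[0,0,0.010],"twist":0},{"gripper":0,"travel":[0,0,0.006],"twist":0}]'
python3 - <<'E'
from h import *
st()
a=cam("scene")["frame"][150:240,310:430,::-1]
cv2.imwrite("pics/k1.png",cv2.resize(a,(800,600),interpolation=2))
E
```

```text
time_s: 18.02
ee_pos: [561.7, 81.1, 401.5]
ee_rot: [-180.0, 0.0, 63.2]
force: [1.2, 0.3, -0.5]
gripper_width: 0.4
time_s: 18.35
ee_pos: [597.8, 175.3, 401.3]
ee_rot: [-180.0, 0.0, 63.2]
force: [0.7, -0.2, -0.6]
gripper_width: 0.8
time_s: 18.77
ee_pos: [597.3, 174.0, 348.1]
ee_rot: [-179.9, 0.1, 63.2]
force: [0.0, 0.9, -0.3]
gripper_width: 0.7
18.77 [597.3 174.  348.1] [-1.799e+02  1.000e-01  6.320e+01] F [ 0.02  0.94 -0.31] 0.7
```

View pics/k1.png

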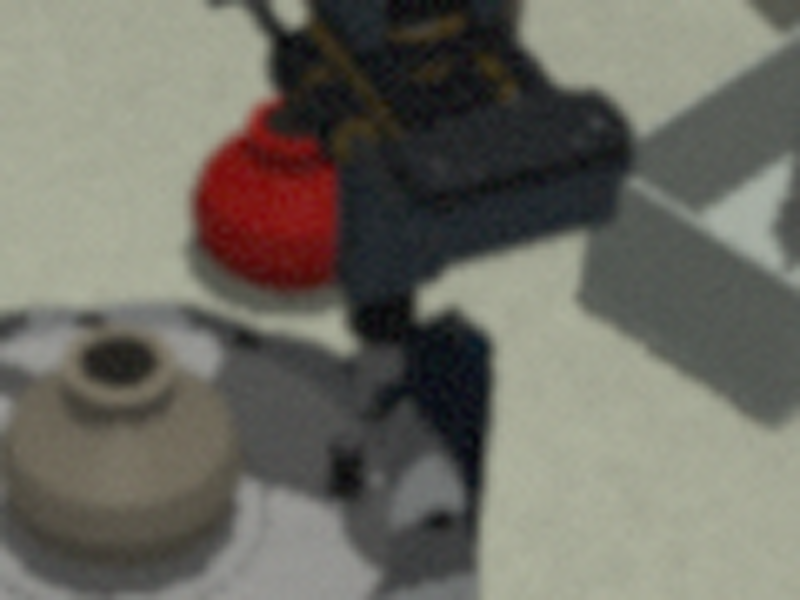

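The fingers at (385,280) are centred over the knob at (385,315) and just above it. I'll press slowly.

```bash
python3 -m handwheel '[{"gripper":0,"travel":[0,0,0.0012],"twist":0},{"gripper":0,"travel":[0,0,0.0012],"twist":0},{"gripper":0,"travel":[0,0,0.0012],"twist":0},{"gripper":0,"travel":[0,0,0.0012],"twist":0}]'
python3 -m handwheel '[{"gripper":0,"travel":[0,0,0.0012],"twist":0},{"gripper":0,"travel":[0,0,0.0012],"twist":0},{"gripper":0,"travel":[0,0,0.0012],"twist":0}]'
python3 -m handwheel '[{"gripper":0,"travel":[0,0,0.0012],"twist":0},{"gripper":0,"travel":[0,0,0.0012],"twist":0},{"gripper":0,"travel":[0,0,0.0012],"twist":0}]'
python3 -m handwheel '[{"gripper":0,"travel":[0,0,0.0010],"twist":0},{"gripper":0,"travel":[0,0,0.0010],"twist":0}]'
```

```text
time_s: 19.15
ee_pos: [597.6, 174.0, 345.6]
ee_rot: [179.9, -0.1, 63.2]
force: [0.7, 0.3, -0.3]
gripper_width: 0.7
time_s: 19.4
ee_pos: [597.5, 174.0, 342.4]
ee_rot: [180.0, -0.0, 63.2]
force: [-1.7, -0.9, 6.0]
gripper_width: 0.5
time_s: 19.65
ee_pos: [597.4, 174.0, 339.2]
ee_rot: [179.9, -0.1, 63.2]
force: [-0.9, 0.1, 6.2]
gripper_width: 0.4
time_s: 19.82
ee_pos: [597.4, 174.0, 337.2]
ee_rot: [179.9, -0.1, 63.2]
force: [-0.6, -0.8, 6.7]
gripper_width: 0.7
```

```bash
python3 -m handwheel '[{"gripper":0,"travel":[0,0,0.0010],"twist":0},{"gripper":0,"travel":[0,0,0.0010],"twist":0},{"gripper":0,"travel":[0,0,0.0010],"twist":0},{"gripper":0,"travel":[0,0,0.0010],"twist":0}]'
python3 -m handwheel '[{"gripper":0,"travel":[0,0,0.0005],"twist":0},{"gripper":0,"travel":[0,0,0.0005],"twist":0}]'
python3 -m handwheel '[{"gripper":0,"travel":[0,0,0.0005],"twist":0},{"gripper":0,"travel":[0,0,0],"twist":0}]'
```

```text
time_s: 20.15
ee_pos: [597.4, 174.0, 333.2]
ee_rot: [179.9, -0.1, 63.2]
force: [-1.9, -0.8, 5.6]
gripper_width: 0.5
time_s: 20.32
ee_pos: [597.4, 174.0, 332.2]
ee_rot: [179.9, -0.1, 63.2]
force: [-2.6, 0.6, 5.7]
gripper_width: 0.3
time_s: 20.48
ee_pos: [597.5, 174.0, 331.6]
ee_rot: [179.9, -0.1, 63.2]
force: [-1.4, -0.8, 5.5]
gripper_width: 0.6
```

```bash
python3 -m handwheel '[{"gripper":0,"travel":[0,0,0.0004],"twist":0},{"gripper":0,"travel":[0,0,0.0004],"twist":0}]'
python3 -m handwheel '[{"gripper":0,"travel":[0,0,0.0004],"twist":0}]'
python3 -m handwheel '[{"gripper":0,"travel":[0,0,0.0003],"twist":0}]'
python3 -m handwheel '[{"gripper":0,"travel":[0,0,0.0002],"twist":0}]'
```

```text
time_s: 20.65
ee_pos: [597.4, 174.0, 330.9]
ee_rot: [179.9, -0.1, 63.2]
force: [-1.5, -1.2, 6.0]
gripper_width: 0.7
time_s: 20.73
ee_pos: [597.5, 174.0, 330.5]
ee_rot: [179.9, -0.1, 63.2]
force: [-1.0, -0.3, 6.0]
gripper_width: 0.6
time_s: 20.82
ee_pos: [597.5, 174.0, 330.2]
ee_rot: [179.9, -0.1, 63.2]
force: [-2.0, -0.6, 6.3]
gripper_width: 0.6
time_s: 20.9
ee_pos: [597.5, 174.0, 330.1]
ee_rot: [179.9, -0.1, 63.2]
force: [-1.9, -1.3, 7.4]
gripper_width: 0.3
```

```bash
python3 -m handwheel '[{"gripper":0,"travel":[0,0,0.0003],"twist":0},{"gripper":0,"travel":[0,0,0],"twist":0}]'
python3 -m handwheel '[{"gripper":0,"travel":[0,0,0.0002],"twist":0},{"gripper":0,"travel":[0,0,0],"twist":0}]'
```

```text
time_s: 21.07
ee_pos: [597.4, 174.0, 330.1]
ee_rot: [179.9, -0.1, 63.2]
force: [-1.5, -1.6, 7.8]
gripper_width: 0.6
time_s: 21.23
ee_pos: [597.4, 174.0, 330.1]
ee_rot: [179.9, -0.1, 63.2]
force: [-3.0, -0.2, 8.6]
gripper_width: 0.5
```

```bash
python3 -m handwheel '[{"gripper":0,"travel":[0,0,0.0005],"twist":0},{"gripper":0,"travel":[0,0,0],"twist":0}]'
python3 -m handwheel '[{"gripper":0,"travel":[0,0,0.0005],"twist":0},{"gripper":0,"travel":[0,0,0],"twist":0}]'
python3 -m handwheel '[{"gripper":0,"travel":[0,0,0.0005],"twist":0},{"gripper":0,"travel":[0,0,0],"twist":0}]'
```

```text
time_s: 21.4
ee_pos: [597.4, 174.0, 330.0]
ee_rot: [179.9, -0.1, 63.2]
force: [-3.7, -1.4, 10.4]
gripper_width: 0.4
time_s: 21.57
ee_pos: [597.3, 173.9, 330.0]
ee_rot: [179.9, -0.1, 63.2]
force: [-3.3, -1.0, 13.1]
gripper_width: 0.7
time_s: 21.73
ee_pos: [597.3, 173.9, 330.0]
ee_rot: [179.9, -0.1, 63.2]
force: [-4.1, -1.4, 14.3]
gripper_width: 0.7
```

```bash
python3 -m handwheel '[{"gripper":0,"travel":[0,0,-0.01],"twist":0},{"gripper":0,"travel":[0,0,-0.022],"twist":0},{"gripper":0,"travel":[0,0,-0.022],"twist":0},{"gripper":0,"travel":[0,0,-0.022],"twist":0}]'
python3 -m handwheel '[{"gripper":0,"travel":[-0.025,0.0025,0],"twist":0},{"gripper":0,"travel":[-0.025,0.0025,0],"twist":0},{"gripper":0,"travel":[-0.025,0.0025,0],"twist":0},{"gripper":0,"travel":[-0.025,0.0025,0],"twist":0}]'
python3 -m handwheel '[{"gripper":0,"travel":[-0.025,0.0025,0],"twist":0},{"gripper":0,"travel":[-0.025,0.0025,0],"twist":0},{"gripper":0,"travel":[-0.025,0.0025,0],"twist":0},{"gripper":0,"travel":[-0.025,0.0025,0],"twist":0},{"gripper":0,"travel":[0,0,0],"twist":0}]'
python3 - <<'E'
from h import *
st();look('m')
a=cv2.imread("pics/m_scene.png")[150:240,290:410]
cv2.imwrite("pics/m1.png",cv2.resize(a,(800,600),interpolation=2))
E
```

```text
time_s: 22.07
ee_pos: [597.5, 174.0, 403.4]
ee_rot: [-180.0, 0.0, 63.2]
force: [0.6, 1.3, 0.5]
gripper_width: 0.5
time_s: 22.4
ee_pos: [560.9, 79.5, 402.8]
ee_rot: [180.0, -0.0, 63.2]
force: [0.2, 0.0, -0.3]
gripper_width: 0.2
time_s: 22.82
ee_pos: [523.8, -16.4, 402.8]
ee_rot: [180.0, 0.1, 63.0]
force: [0.1, 0.4, 0.0]
gripper_width: 0.6
22.82 [523.8 -16.4 402.8] [1.8e+02 1.0e-01 6.3e+01] F [0.09 0.4  0.05] 0.6
scene bat_pin_a 0.98 [362.2 215.5] [623.6 123. ] ang 45.2
scene bat_pin_a 0.85 [292.8 219.6] [512.2   9.7] ang -134.2
scene knob 0.49 [367.8 197.3] [605.5 166.1] ang 67.8
scene datum 0.67 [328.2 267.3] [644.  -19.8] ang -45.3
scene datum 0.31 [328.7 227.3] [564.2  74.3] ang 84.3
scene hole4 0.71 [366.9 207.4] [590.2 187.2] ang 77.7
scene hole4 0.25 [328.2 224.7] [557.7  80.1] ang 106.4
scene hub 0.75 [325.1 225.6] [564.7  61. ] ang -28.9
top bat_pin_a 0.79 [272.6 242.4] [622.2 115.2] ang 41.9
top bat_pin_a 0.73 [316.5 281.3] [509.6  -4.8] ang -128.7
top bat_pin_a 0.6 [171.4 324.6] [398.3 400.4] ang 115.9
top knob 0.42 [449.7 248.9] [ 587.  -378.1] ang -86.9
top datum 0.92 [318.2 238.9] [636.3 -12.6] ang -45.5
top hole4 0.95 [251.4 250.2] [608.7 179.7] ang 68.8
top hub 0.81 [291.2 258.6] [578.7  65.1] ang 11.1
```

View pics/m1.png

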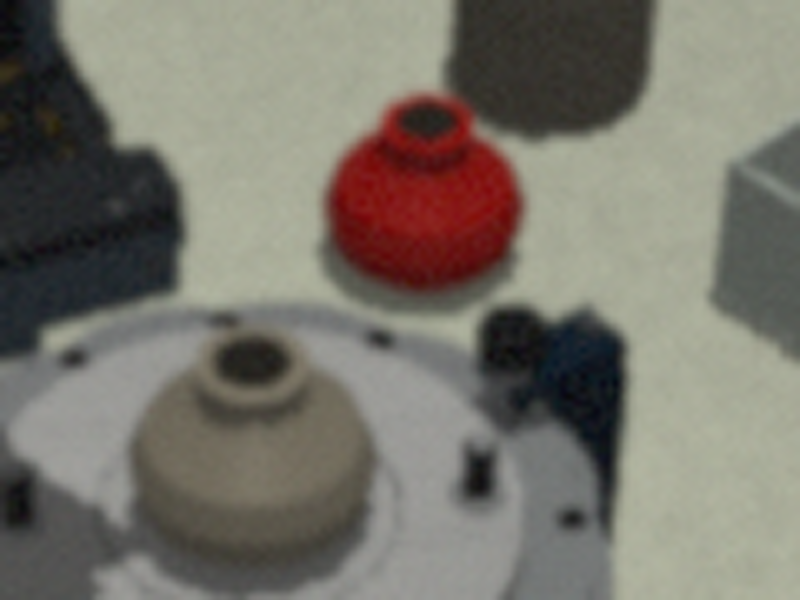

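The knob at (512,345) is now clearly lower, at the level of the bracket top. Next is the lean on pin B, at (17,495) in this crop.

```bash
python3 -m handwheel '[{"gripper":0,"travel":[0,0,0.019],"twist":0},{"gripper":0,"travel":[0,0,0.019],"twist":0},{"gripper":0,"travel":[0,0,0.019],"twist":0},{"gripper":0,"travel":[0,0,0.019],"twist":0},{"gripper":0,"travel":[0,0,0.015],"twist":0}]'
python3 -m handwheel '[{"gripper":0,"travel":[0.00002,-0.0017,0],"twist":0.02},{"gripper":0,"travel":[0.00002,-0.0017,0],"twist":0.02},{"gripper":0,"travel":[0.00002,-0.0017,0],"twist":0.02},{"gripper":0,"travel":[0.00002,-0.0015,0],"twist":0.02}]'
python3 -m handwheel '[{"gripper":0,"travel":[0,-0.001,0],"twist":0.012},{"gripper":0,"travel":[0,-0.001,0],"twist":0.012}]'
python3 -m handwheel '[{"gripper":0,"travel":[0,-0.001,0],"twist":0.012}]'
```

```text
time_s: 23.83
ee_pos: [524.9, -13.4, 310.2]
ee_rot: [-179.9, 0.0, 63.2]
force: [-0.5, 0.9, -0.6]
gripper_width: 0.7
time_s: 24.17
ee_pos: [519.8, -10.3, 312.8]
ee_rot: [179.8, -0.1, 58.5]
force: [2.1, -2.4, -1.7]
gripper_width: 0.4
time_s: 24.33
ee_pos: [518.7, -9.8, 312.8]
ee_rot: [179.7, -0.1, 57.2]
force: [4.3, -4.6, -1.4]
gripper_width: 0.5
time_s: 24.42
ee_pos: [518.2, -9.5, 312.8]
ee_rot: [179.6, -0.1, 56.5]
force: [5.6, -6.4, -1.4]
gripper_width: 0.3
```

```bash
python3 -m handwheel '[{"gripper":0,"travel":[0,-0.0005,0],"twist":0},{"gripper":0,"travel":[0,0,0],"twist":0}]'
python3 -m handwheel '[{"gripper":0,"travel":[0,-0.0004,0],"twist":0},{"gripper":0,"travel":[0,0,0],"twist":0}]'
```

```text
time_s: 24.58
ee_pos: [517.9, -9.3, 312.8]
ee_rot: [179.6, -0.1, 56.6]
force: [6.1, -5.4, -2.0]
gripper_width: 0.4
time_s: 24.75
ee_pos: [517.7, -9.1, 312.8]
ee_rot: [179.6, -0.1, 56.6]
force: [5.5, -5.1, -2.1]
gripper_width: 0.1
```

```bash
python3 -m handwheel '[{"gripper":0,"travel":[0,-0.0005,0],"twist":0},{"gripper":0,"travel":[0,0,0],"twist":0}]'
python3 -m handwheel '[{"gripper":0,"travel":[0,-0.0005,0],"twist":0},{"gripper":0,"travel":[0,0,0],"twist":0}]'
python3 -m handwheel '[{"gripper":0,"travel":[0,-0.0005,0],"twist":0},{"gripper":0,"travel":[0,0,0],"twist":0}]'
```

```text
time_s: 24.92
ee_pos: [517.4, -9.0, 312.8]
ee_rot: [179.5, -0.1, 56.6]
force: [5.9, -6.0, -2.4]
gripper_width: 0.5
time_s: 25.08
ee_pos: [517.2, -8.8, 312.8]
ee_rot: [179.5, -0.1, 56.6]
force: [6.3, -7.0, -3.2]
gripper_width: 0.6
time_s: 25.25
ee_pos: [517.0, -8.7, 312.9]
ee_rot: [179.4, -0.1, 56.6]
force: [7.9, -7.3, -4.2]
gripper_width: 0.4
```

```bash
python3 -m handwheel '[{"gripper":0,"travel":[0,-0.0004,0],"twist":0},{"gripper":0,"travel":[0,0,0],"twist":0}]'
python3 -m handwheel '[{"gripper":0,"travel":[0,0,0],"twist":0},{"gripper":0,"travel":[0,0,0],"twist":0}]'
```

```text
time_s: 25.42
ee_pos: [516.9, -8.6, 312.9]
ee_rot: [179.4, -0.1, 56.6]
force: [7.5, -8.3, -4.1]
gripper_width: 0.3
time_s: 25.58
ee_pos: [516.9, -8.6, 312.9]
ee_rot: [179.4, -0.1, 56.6]
force: [7.3, -7.2, -4.0]
gripper_width: -0.0
```

```bash
python3 -m handwheel '[{"gripper":0,"travel":[0,-0.0004,0],"twist":0},{"gripper":0,"travel":[0,0,0],"twist":0}]'
python3 -m handwheel '[{"gripper":0,"travel":[0,0,0],"twist":0},{"gripper":0,"travel":[0,0,0],"twist":0}]'
python3 -m handwheel '[{"gripper":0,"travel":[0,0,0],"twist":0},{"gripper":0,"travel":[0,0,0],"twist":0}]'
python3 -m handwheel '[{"gripper":0,"travel":[0,0,0],"twist":0},{"gripper":0,"travel":[0,0,0],"twist":0}]'
```

```text
time_s: 25.75
ee_pos: [516.7, -8.5, 312.9]
ee_rot: [179.3, -0.1, 56.6]
force: [9.6, -8.7, -4.4]
gripper_width: 0.5
time_s: 25.92
ee_pos: [516.7, -8.5, 312.9]
ee_rot: [179.3, -0.1, 56.6]
force: [7.4, -8.9, -3.9]
gripper_width: 0.2
time_s: 26.08
ee_pos: [516.8, -8.5, 312.9]
ee_rot: [179.3, -0.1, 56.6]
force: [8.4, -8.6, -4.9]
gripper_width: 0.5
time_s: 26.25
ee_pos: [516.7, -8.5, 312.9]
ee_rot: [179.3, -0.1, 56.6]
force: [8.3, -8.7, -4.9]
gripper_width: 0.5
```

```bash
python3 -m handwheel '[{"gripper":0,"travel":[0,0,0],"twist":0},{"gripper":0,"travel":[0,0,0],"twist":0},{"gripper":0,"travel":[0,0,0],"twist":0}]'
python3 -m handwheel '[{"gripper":0,"travel":[0,0.002,0],"twist":0},{"gripper":0,"travel":[0,0.003,0],"twist":0},{"gripper":0,"travel":[0,0.003,0],"twist":0},{"gripper":0,"travel":[0,0.005,0],"twist":0}]'
python3 -m handwheel '[{"gripper":0,"travel":[0,0,-0.03],"twist":0},{"gripper":0,"travel":[0,0,-0.03],"twist":0},{"gripper":0,"travel":[0,0,-0.03],"twist":0},{"gripper":0,"travel":[-0.02,0,-0.02],"twist":0},{"gripper":0,"travel":[0,0,0],"twist":0}]'
python3 - <<'E'
from h import *
st();look('z')
a=cv2.imread("pics/z_scene.png")[150:300,240:440]
cv2.imwrite("pics/z1.png",cv2.resize(a,(800,600),interpolation=2))
E
```

```text
time_s: 26.5
ee_pos: [516.7, -8.5, 312.9]
ee_rot: [179.3, -0.1, 56.6]
force: [8.6, -8.0, -3.7]
gripper_width: 0.8
time_s: 26.83
ee_pos: [524.7, -13.9, 311.7]
ee_rot: [-179.9, -0.0, 56.5]
force: [-1.2, 0.1, -0.4]
gripper_width: 0.5
time_s: 27.25
ee_pos: [513.7, -31.9, 426.2]
ee_rot: [179.6, -0.2, 56.5]
force: [0.2, -0.7, 0.0]
gripper_width: 0.8
27.25 [513.7 -31.9 426.2] [179.6  -0.2  56.5] F [ 0.24 -0.73  0.03] 0.8
scene bat_pin_a 0.92 [291.2 218. ] [505.8  11.1] ang -138.4
scene bat_pin_a 0.82 [362.1 216.3] [625.1 120.8] ang 43.4
scene knob 0.46 [292.1 219.3] [522.3  -2. ] ang -122.4
scene knob 0.4 [367.9 195.8] [602.4 170.4] ang 70.0
scene datum 0.93 [330.6 264.6] [642.9 -10.5] ang -42.2
scene hole4 0.62 [365.1 209. ] [590.4 179.8] ang 76.9
scene hole4 0.56 [129.  355.7] [ 499.6 -443. ] ang -97.2
scene hub 0.63 [326.4 226.6] [569.2  60.5] ang -13.5
scene hub 0.22 [370.9 161.5] [498.8 321.4] ang 103.9
top bat_pin_a 0.85 [269.9 243.5] [619.3 122.8] ang 47.2
top knob 0.47 [256.4 253.2] [590.1 159.2] ang 74.4
top knob 0.4 [291.7 265.4] [553.4  62.1] ang 179.5
top knob 0.27 [169.2 321.9] [405.1 402.4] ang 114.9
top datum 0.89 [319.4 234.7] [648.5 -16.4] ang -42.5
top datum 0.39 [451.6 248.6] [ 597.1 -396.8] ang -85.8
top hole4 0.94 [253.1 251.9] [603.6 174.8] ang 70.2
top hole4 0.3 [297.8 265.9] [559.7  47.5] ang -102.7
top hub 0.75 [291.4 260.5] [573.3  64.6] ang 14.3
```

View pics/z1.png

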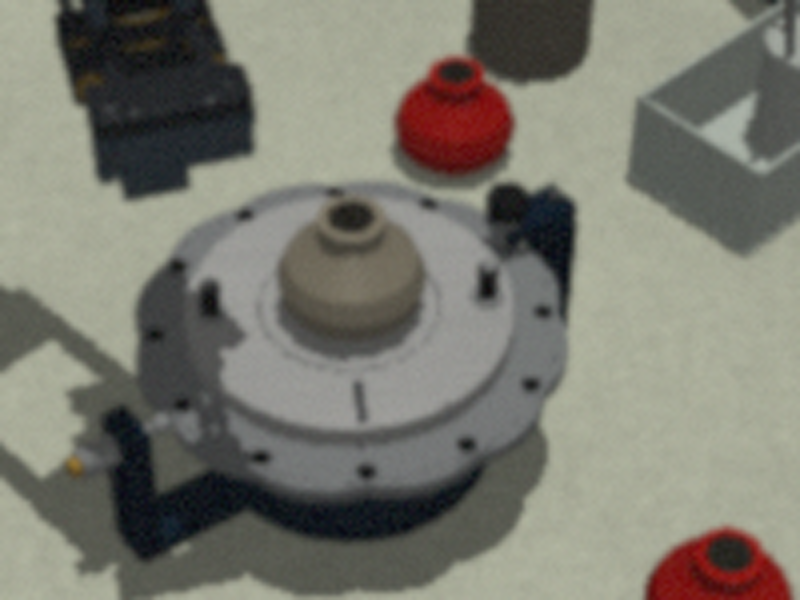

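The picture shows the knob down at (510,205) and the rib at (360,400), the same as before the lean. The vase is in place and the gripper, at (170,130), is clear of the wheel. I'm handing in.

```bash
python3 -c "
from workcell import env
print(env.job_done())"
```

```text
the job is handed in; nothing more can be done
None
```

The vase is set for carving at division four: hole 4 stands under the locking pin, the pin is home, and the lock held when I leaned on it. I handed the job in at about 27 s.

- **Turning:** I pushed bat pin B five clicks clockwise, taking the wheel from +30° to -120°. The highest force I read was about 9.8 N.
- **Locking:** I pushed the knob down 13 mm until it stopped. I read about 7 N while it moved and 14 N (15 N in all) against the stop.
- **Proving the lock:** I leaned on bat pin B with about 12 N sideways, about 13 N in all, for 0.75 s. The highest single reading was about 13.7 N.
- **Last checks:** After the lean the rib points where it did before, the knob is down, the vase has not moved and the gripper is clear of everything.

**Limits of the checks:**
- Forces were read only at the end of each call, so brief peaks in between were not seen.
- The two cameras disagreed by up to about 10 mm on the knob's position. I placed the press between the two, and a close crop showed the fingers centred over the knob.
- The networks gave a few false low-confidence knob and datum hits, which I ignored.

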